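# Shake a parts tin and sort it as empty or not

## Robot

A 6-joint arm with a two-finger parallel gripper is mounted at the origin on the work surface. World frame = base frame: x ahead of the robot, y to its left, z up, the work surface at z = 0. Lengths are in mm, angles in rad, forces in N, time in s.
With the tool pointing down it reaches from about 300 to 775 mm from the base axis. Payload 14.6 kg.
Tool frame: the origin (TCP) lies at the very end of the fingers, on their centre line; the grasp point (between the pads) lies 19 mm behind it; z points along the fingers, y is the line along which they close (so a half turn about z gives the same grasp; the last joint's range is limited). The gripper opens to 94 mm and grips with 3 to 60 N. Pads are 16 mm wide; open, the fingers measure 119 mm over their backs; the gripper's body (75 mm by 177 mm) begins 78 mm behind the grasp point.
Start: joints at [-1.276, 0.3, 1.521, -0, 1.321, -0.067], TCP at [194.67, -514.386, 205.446] pointing down, gripper open.
Joint ranges: [-3.03, 3.03], [-0.79, 2.21], [0.23, 2.52], [-1.04, 4.18], [0, 3.07], [-2.55, 2.55]. Speed limits (rad/s): [2.22, 2.22, 2.57, 3.14, 3.14, 3.14].

## Interface

Orientations are given as [roll, pitch, yaw] about the fixed x, y, z axes, in that order (R = Rz(yaw) Ry(pitch) Rx(roll)).
In Python, from cell import manip, camera, get_calibration gives the robot as it stands.
- The arm moves only by the tool arm_command, never from a script. Its argument "targets" is a list of rows, each an object of numbers: "hand": the opening, from -1 (shut) to 1 (fully open), so that 0 is half open; "x", "y", "z": the shift along the tool's x, y, z in m; "yaw": the turn about the tool's z in rad. In form: [{"hand": .., "x": .., "y": .., "z": .., "yaw": ..}, ...]. A call has 1 to 10 rows; each row shifts and turns the commanded pose from where the row before left it, along the tool's axes as they then stand; what a row does not reach is not made up. A row lasts 1/10 s, in which the tool goes at most 50 mm and 8.59 degrees, less where a joint would pass 70% of its speed; a pose out of reach is approached as far as the arm can. A call is refused whole if a number of a shift passes 0.05 or a number of a turn 0.15, either way. A call with a gripper value outside its range is refused whole. The fingers move at their own pace and stop on an object; "newtons" is the grip in N (left out, the last holds). Time passes only in rows, so rows that do not move let the fingers close. It gives the time, the measured TCP pose, the force, the opening and the grip force at its end, in the units of the state.
- manip.read_state(): the state, without advancing time (a new reading comes with each control period).
- camera(name): name is "scene" or "top" or "wrist"; returns the picture (384x512x3 uint8, red, green, blue); there is no depth.
- get_calibration(name): a dict with "K" (3x3 intrinsics, pixels), "dist_coeffs" ([k1, k2, p1, p2, k3] as OpenCV has them; the pictures are not rectified), "cam_to_world" (4x4, takes a point from camera to world coordinates). Camera axes: x right, y up, looking along -z (the intrinsics and any distortion apply to the point x, -y, -z); pixel columns grow to the right and rows downward; lengths in mm; the calibration is good to about 2 mm. A picture is of the moment at which its call begins: read the wrist's pose just before it. get_calibration takes no time and is no camera call; for the wrist camera it gives the pose at the moment of the call.
- manip.sign_off(): hands the job in; it is judged then, once.
The state is a dict: "clock": time; "joints": joint angles; "qd": joint speeds; "effort": joint torques, N m; "eef_pos": TCP position; "eef_rot": TCP orientation; "wrist_force": force on the tool from outside, world axes, zero at the start; "moment": the same for the moment, N m; "finger_gap": finger opening in mm; "finger_force": force on a finger pad.
Only numpy, scipy, OpenCV 4.12 (cv2) and the standard library are available. Lean on these libraries where they do the work, as an engineer would, in place of code of your own. Each camera call takes 0.05 s, during which the arm holds its last target. There are 200 camera calls.

## Task

One round lidded parts tin should have been emptied, but make sure: lift it clear of the bench and rock it about 30 degrees to one side, back upright, then to the other side and upright again, feeling for a loose roller inside by its weight or rattle. If the tin is empty, stand it upright in the square lipped tray; if something is still inside, stand it upright wholly on the round cork pad. Set it down gently, do not drop it.

Things in the scene. Friction and masses are not known exactly. Their poses are not given: they have to be found in the camera images.
- tin: Closed round steel tin, lid fixed on; 60 mm diameter, 80 mm tall, upright; plain cylinder. Origin: centre of its underside, z up its axis. Other tins: a flat one (110 mm wide, 30 tall), a slim one (44 wide, 95 tall), a square one. Empty it weighs 125 to 175 g; an unseen loose steel roller (30 mm across, 40 long) may be inside: then 320 to 420 g in all, and the roller knocks about.
- tray: Square tray for empties, bare aluminium, 150 x 150 mm, fixed to the bench; its lip is 15 mm high above the bench and 4 mm thick, its inner floor is 4 mm above the bench. Origin: centre of its underside, at bench height; x and y along its sides. It may be on the left or the right.
- pad: Round cork pad for tins that still hold something, 150 mm diameter, 8 mm thick, fixed to the bench. Origin: centre of its underside, at bench height; its upper face is 8 mm above. It is on the side opposite to the tray.
Mind the look-alikes: they are no part of the job. Leave any pink look-alike of the tin alone.

How it is judged (in metres and radians):
On the way, in this order (a step that is already met when the one before it is completed fails the run):
1. the tin is lifted at least 40 mm off the bench (height (world z) of tin above 0.04 m), for 0.1 s.
2. in the air, the tin is tipped over by more than 17 degrees (height (world z) of tin above 0.03 m and angle between tin's own z axis and vertical above 0.3 rad), for 0.05 s.
3. it passes through upright (within 10 degrees) (height (world z) of tin above 0.03 m and angle between tin's own z axis and vertical below 0.175 rad), for 0.02 s.
4. it is tipped over by more than 17 degrees again (all of step 2), for 0.05 s.
5. it is brought upright again in the air (all of step 3), for 0.1 s.
6. it is lowered, still held, to within 15 mm of the tray's floor or the pad's face (((z of tin in the frame of tray between -0.01 and 0.02 m and x of tin in the frame of tray between -0.046 and 0.046 m and y of tin in the frame of tray between -0.046 and 0.046 m) or (z of tin in the frame of pad between -0.01 and 0.024 m and horizontal distance between tin and pad below 0.05 m)) and contact force between tin and the fingers above 0.5 N), for 0.05 s.
At the end, for the whole second after the job is handed in: The tin stands released, at rest and upright within 7 degrees: if empty (pressing with under 2.4 N) flat on the floor of the tray; if it still holds the roller (pressing with over 2.4 N) flat on the pad with its axis within 50 mm of the pad's centre (angle between tin's own z axis and vertical below 0.12 rad and linear speed of tin below 0.02 m/s and contact force between tin and the fingers below 0.05 N and ((z of tin in the frame of tray between 0.002 and 0.009 m and x of tin in the frame of tray between -0.046 and 0.046 m and y of tin in the frame of tray between -0.046 and 0.046 m and contact force between tin and tray between 0.6 and 2.4 N) or (z of tin in the frame of pad between 0.005 and 0.011 m and horizontal distance between tin and pad below 0.05 m and contact force between tin and pad above 2.4 N))); the robot touches nothing.
It also fails if it takes over 45 s, if anything falls off the work surface, if the arm or the gripper's body presses on something with over 40 N, if the wrist force passes 120 N, or if a joint passes its speed limit or range.

## Working session

There is one attempt and no reset: what is moved stays moved. The work goes in short steps, Python scripts to look and compute and a tool call to move; the robot and the scene stay as the last step left them, time stands still between calls to the robot, and variables do not carry over. Pictures are saved under pics/ and viewed, at most 10 in all, crops included, and the job is handed in when it is done.

Besides the shell and the picture viewer there is one more tool, called after "Emit:" as a command line: name --argument value ..., lists and objects as JSON in quotes. arm_command: Moves the arm, as the interface text tells. Its arguments: {"type":"object","properties":{"targets":{"type":"array"},"newtons":{"type":"number"}},"required":["targets"]}

```bash
mkdir -p pics; ls; python3 - <<'E'
from cell import manip,camera,get_calibration
import cv2,numpy as np
a=camera("top");b=camera("scene")
cv2.imwrite("pics/top.png",a[:,:,::-1]);cv2.imwrite("pics/scene.png",b[:,:,::-1])
for n in("top","scene","wrist"):
    c=get_calibration(n);print(n,np.round(c["K"],1).tolist(),np.round(c["dist_coeffs"],3),np.round(c["cam_to_world"],3).tolist())
print(manip.read_state())
E
```

```text
pics
top [[451.9, 0.0, 245.0], [0.0, 451.9, 200.8], [0.0, 0.0, 1.0]] [-0.158  0.     0.     0.     0.   ] [[-0.027, 0.996, -0.081, 410.261], [-1.0, -0.028, -0.006, 3.433], [-0.008, 0.081, 0.997, 1007.573], [0.0, 0.0, 0.0, 1.0]]
scene [[389.3, 0.0, 258.1], [0.0, 389.3, 193.2], [0.0, 0.0, 1.0]] [-0.077  0.     0.     0.     0.   ] [[0.316, -0.699, 0.641, 995.99], [0.949, 0.23, -0.218, -159.911], [0.005, 0.677, 0.736, 601.499], [0.0, 0.0, 0.0, 1.0]]
wrist [[284.2, 0.0, 252.1], [0.0, 284.2, 192.6], [0.0, 0.0, 1.0]] [-0.05  0.    0.    0.    0.  ] [[0.354, 0.9, 0.256, 269.047], [-0.935, 0.341, 0.096, -485.163], [-0.001, -0.273, 0.962, 383.818], [0.0, 0.0, 0.0, 1.0]]
{'clock': 0.1, 'joints': array([-1.27560215e+00,  3.00418885e-01,  1.52151424e+00, -1.68054420e-05,
        1.32070548e+00, -6.66188247e-02]), 'qd': array([-0.00076445, -0.00055823, -0.00171779,  0.00010645,  0.00029934,
        0.00127347]), 'effort': array([ 5.52449983e-04, -5.32644761e+01, -3.53288734e+01,  7.09023373e-02,
        2.35253636e-02, -5.58266095e-05]), 'eef_pos': array([ 194.59837554, -514.17112161,  204.94324828]), 'eef_rot': array([-3.14054794e+00, -5.33863605e-05,  3.61817142e-01]), 'wrist_force': array([-0.44008757, -1.0382406 , -0.57478431]), 'moment': array([ 0.01716827, -0.02141029, -0.03476778]), 'finger_force': 0.0, 'finger_gap': 93.91395910201304}
```

View pics/top.png

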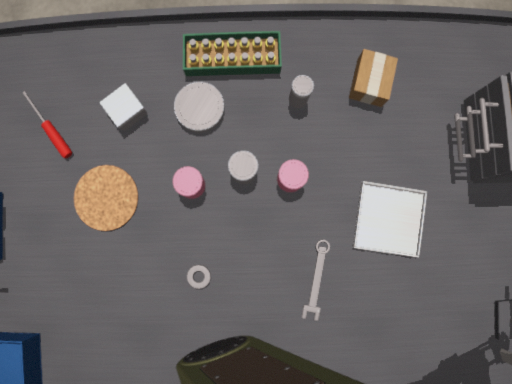

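View pics/scene.png

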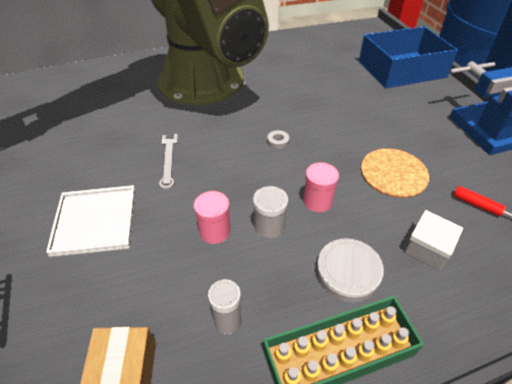

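Top view: the grey round tin is at (243,166). Look-alikes are pink tins at (188,182) and (293,175), a flat tin at (199,106), a slim tin at (302,87) and a square tin at (122,106). The pad is at (106,198) and the tray at (391,220). I choose (243,166).

```bash
cat > h.py <<'E'
from cell import manip,camera,get_calibration
import cv2,numpy as np
def ray(name,pts,z,cal=None):
    c=cal or get_calibration(name);M=np.array(c["cam_to_world"])
    u=cv2.undistortPoints(np.array(pts,float).reshape(-1,1,2),np.array(c["K"]),np.array(c["dist_coeffs"],float)).reshape(-1,2)
    d=np.c_[u[:,0],-u[:,1],-np.ones(len(u))]@M[:3,:3].T;o=M[:3,3]
    return o+d*((z-o[2])/d[:,2])[:,None]
E
python3 - <<'E'
from h import *
im=cv2.imread("pics/top.png")
p=lambda *a:print(*[np.round(x,1) if not isinstance(x,str) else x for x in a])
# pad
hsv=cv2.cvtColor(im,cv2.COLOR_BGR2HSV)
def blob(mask,x,y):
    n,l,s,c=cv2.connectedComponentsWithStats(mask.astype(np.uint8));k=l[y,x];ys,xs=np.where(l==k);return np.c_[xs,ys].astype(np.float32),s[k]
b,s=blob((hsv[...,1]>120)&(hsv[...,2]>80),106,198);e=cv2.minEnclosingCircle(b);p("pad",e[0],s,ray("top",[e[0],(e[0][0]+e[1],e[0][1])],8))
b,s=blob(hsv[...,2]>130,391,230);r=cv2.minAreaRect(b);c=cv2.boxPoints(r);w=ray("top",c,15);p("tray",r[0],s,w,w.mean(0),np.linalg.norm(np.diff(w,axis=0),axis=1));print(np.degrees(np.arctan2(*(w[1]-w[0])[1::-1])))
b,s=blob(hsv[...,2]>150,243,162);e=cv2.minEnclosingCircle(b);p("tin",e[0],e[1],s,ray("top",[e[0],(243,165.5)],80))
for q in[(188,181),(293,174)]:p("pink",ray("top",[q],80))
cr=im[60:270,60:440];cv2.imwrite("pics/crop.png",cv2.resize(cr,None,fx=2,fy=2,interpolation=cv2.INTER_CUBIC))
E
```

```text
pad [255.5 191.5] [     0      0    512    384 194122] [[ 512.   -14.5    8. ]
 [ 492.1 -804.8    8. ]]
tray [390.6 218.8] [ 354  181   73   77 4441] [[ 380.6 -225.6   15. ]
 [ 529.7 -254.2   15. ]
 [ 504.7 -406.1   15. ]
 [ 353.9 -375.2   15. ]] [ 442.3 -315.3   15. ] [151.8 153.9 153.9]
-10.84945318811192
tin [242.6 164.9] 14.9 [228 151  30  29 693] [[560.8  11.8  80. ]
 [559.6  11.1  80. ]]
pink [[530.5 126.   80. ]]
pink [[538.9 -92.   80. ]]
```

View pics/crop.png

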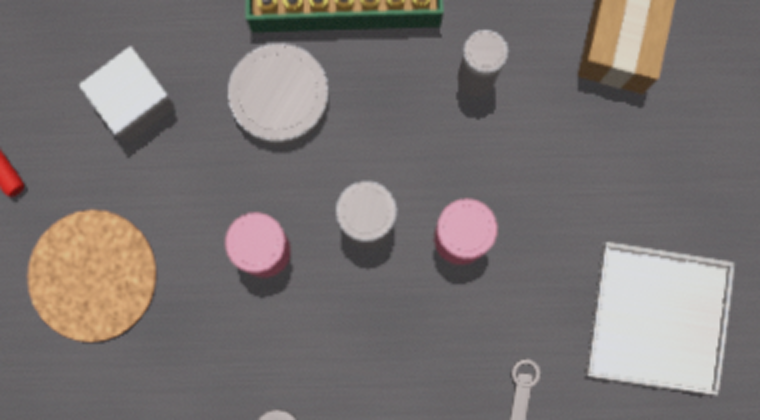

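Emit:
arm_command --targets '[{"hand": 1, "yaw": -0.1466}, {"hand": 1, "yaw": -0.1466}, {"hand": 1, "yaw": -0.1466}, {"hand": 1, "yaw": -0.1466}, {"hand": 1, "yaw": -0.1466}, {"hand": 1, "yaw": -0.1466}, {"hand": 1, "yaw": -0.1466}, {"hand": 1, "x": 0.035, "y": 0.016}, {"hand": 1, "x": 0.035, "y": 0.016}, {"hand": 1, "x": 0.035, "y": 0.016}]'

```text
schema error: expected keys hand, x, y, z, yaw
```

Emit:
arm_command --targets '[{"hand": 1, "x": 0.043, "y": 0.0195}, {"hand": 1, "x": 0.043, "y": 0.0195}, {"hand": 1, "x": 0.043, "y": 0.0195}, {"hand": 1, "x": 0.043, "y": 0.0195}, {"hand": 1, "x": 0.043, "y": 0.0195}, {"hand": 1, "x": 0.043, "y": 0.0195}, {"hand": 1, "x": 0.043, "y": 0.0195}, {"hand": 1, "x": 0.043, "y": 0.0195}, {"hand": 1, "x": 0.043, "y": 0.0195}, {"hand": 1}]'

```text
schema error: expected keys hand, x, y, z, yaw
```

Emit:
arm_command --targets '[{"hand": 1, "x": 0, "y": 0, "z": 0, "yaw": -0.1466}, {"hand": 1, "x": 0, "y": 0, "z": 0, "yaw": -0.1466}, {"hand": 1, "x": 0, "y": 0, "z": 0, "yaw": -0.1466}, {"hand": 1, "x": 0, "y": 0, "z": 0, "yaw": -0.1466}, {"hand": 1, "x": 0, "y": 0, "z": 0, "yaw": -0.1466}, {"hand": 1, "x": 0, "y": 0, "z": 0, "yaw": -0.1466}, {"hand": 1, "x": 0, "y": 0, "z": 0, "yaw": -0.1466}, {"hand": 1, "x": 0.035, "y": 0.016, "z": 0, "yaw": 0}, {"hand": 1, "x": 0.035, "y": 0.016, "z": 0, "yaw": 0}, {"hand": 1, "x": 0.035, "y": 0.016, "z": 0, "yaw": 0}]'

```text
clock: 1.1
eef_pos: [261.3, -418.6, 205.1]
eef_rot: [-3.141, -0.001, 1.387]
wrist_force: [1.2, -1.5, 0.0]
finger_gap: 94.0
finger_force: 0.0
```

Emit:
arm_command --targets '[{"hand": 1, "x": 0.043, "y": 0.0195, "z": 0, "yaw": 0}, {"hand": 1, "x": 0.043, "y": 0.0195, "z": 0, "yaw": 0}, {"hand": 1, "x": 0.043, "y": 0.0195, "z": 0, "yaw": 0}, {"hand": 1, "x": 0.043, "y": 0.0195, "z": 0, "yaw": 0}, {"hand": 1, "x": 0.043, "y": 0.0195, "z": 0, "yaw": 0}, {"hand": 1, "x": 0.043, "y": 0.0195, "z": 0, "yaw": 0}, {"hand": 1, "x": 0.043, "y": 0.0195, "z": 0, "yaw": 0}, {"hand": 1, "x": 0.043, "y": 0.0195, "z": 0, "yaw": 0}, {"hand": 1, "x": 0.043, "y": 0.0195, "z": 0, "yaw": 0}, {"hand": 1, "x": 0, "y": 0, "z": 0, "yaw": 0}]'

```text
clock: 2.1
eef_pos: [505.5, -67.3, 204.9]
eef_rot: [-3.141, -0.001, 1.393]
wrist_force: [0.2, -1.0, 0.2]
finger_gap: 94.0
finger_force: 0.0
```

```bash
python3 - <<'E'
from h import *
c=get_calibration("wrist");im=camera("wrist");cv2.imwrite("pics/w1.png",im[:,:,::-1])
np.savez("w1.npz",**{k:np.array(v) for k,v in c.items()});print(np.round(c["cam_to_world"],2).tolist())
E
```

```text
[[0.98, 0.17, 0.05, 519.73], [-0.18, 0.95, 0.27, 11.85], [-0.0, -0.27, 0.96, 383.81], [0.0, 0.0, 0.0, 1.0]]
```

View pics/w1.png

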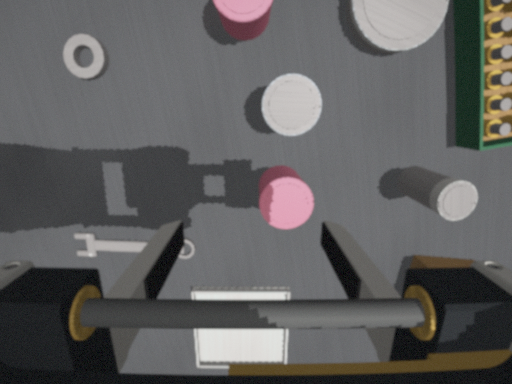

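The wrist view shows the grey tin's lid at (293,104), with pink tins at (286,203) and (243,5).

```bash
python3 - <<'E'
from h import *
c=dict(np.load("w1.npz"))
g=cv2.GaussianBlur(cv2.imread("pics/w1.png",0),(3,3),0)[60:150,240:340]
h=cv2.HoughCircles(g,cv2.HOUGH_GRADIENT,1,50,param1=100,param2=15,minRadius=24,maxRadius=36);print(h)
q=h[0,0][:2]+[240,60];print(ray("w",[q,(293,104)],80,c))
s=manip.read_state();t=ray("w",[q],80,c)[0];y=s["eef_rot"][2];d=t-s["eef_pos"];print(s["eef_pos"],"tool x,y",d[0]*np.cos(y)+d[1]*np.sin(y),d[0]*np.sin(y)-d[1]*np.cos(y))
E
```

```text
[[[50.5 44.5 31.5]]]
[[559.72494645  12.69698208  80.        ]
 [562.32819027  12.74205037  80.        ]]
[504.44638078 -69.26944236 204.80447952] tool x,y 90.50516311677545 39.787309628442515
```

Emit:
arm_command --targets '[{"hand": 1, "x": 0.03, "y": 0.0135, "z": 0, "yaw": 0}, {"hand": 1, "x": 0.03, "y": 0.0135, "z": 0, "yaw": 0}, {"hand": 1, "x": 0.03, "y": 0.0135, "z": 0, "yaw": 0}, {"hand": 1, "x": 0, "y": 0, "z": 0.03, "yaw": 0}, {"hand": 1, "x": 0, "y": 0, "z": 0.03, "yaw": 0}, {"hand": 1, "x": 0, "y": 0, "z": 0.03, "yaw": 0}, {"hand": 1, "x": 0, "y": 0, "z": 0.03, "yaw": 0}, {"hand": 1, "x": 0, "y": 0, "z": 0.03, "yaw": 0}, {"hand": 1, "x": 0, "y": 0, "z": 0.023, "yaw": 0}, {"hand": 1, "x": 0, "y": 0, "z": 0, "yaw": 0}]'

```text
clock: 3.15
eef_pos: [558.0, 8.9, 29.6]
eef_rot: [-3.136, 0.001, 1.387]
wrist_force: [0.5, 0.4, 0.4]
finger_gap: 93.9
finger_force: 0.0
```

Emit:
arm_command --newtons 20 --targets '[{"hand": -1, "x": 0, "y": 0, "z": 0, "yaw": 0}, {"hand": -1, "x": 0, "y": 0, "z": 0, "yaw": 0}, {"hand": -1, "x": 0, "y": 0, "z": 0, "yaw": 0}, {"hand": -1, "x": 0, "y": 0, "z": 0, "yaw": 0}, {"hand": -1, "x": 0, "y": 0, "z": 0, "yaw": 0}]'

```text
clock: 3.65
eef_pos: [560.4, 9.9, 33.1]
eef_rot: [3.141, -0.0, 1.388]
wrist_force: [-1.5, -0.3, 3.7]
finger_gap: 60.7
finger_force: 20.0
```

Emit:
arm_command --targets '[{"hand": -1, "x": 0, "y": 0, "z": -0.02, "yaw": 0}, {"hand": -1, "x": 0, "y": 0, "z": -0.03, "yaw": 0}, {"hand": -1, "x": 0, "y": 0, "z": -0.03, "yaw": 0}, {"hand": -1, "x": 0, "y": 0, "z": -0.03, "yaw": 0}, {"hand": -1, "x": 0, "y": 0, "z": -0.02, "yaw": 0}, {"hand": -1, "x": 0, "y": 0, "z": 0, "yaw": 0}, {"hand": -1, "x": 0, "y": 0, "z": 0, "yaw": 0}, {"hand": -1, "x": 0, "y": 0, "z": 0, "yaw": 0}]'

```text
clock: 4.45
eef_pos: [559.4, 9.9, 160.8]
eef_rot: [-3.139, 0.0, 1.388]
wrist_force: [0.3, 0.4, -2.3]
finger_gap: 61.0
finger_force: 20.0
```

```bash
python3 - <<'E'
from h import *
F=[]
for i in range(8): F.append(manip.read_state()["wrist_force"]);im=camera("wrist")
print(np.mean(F,0),np.std(F,0));s=manip.read_state();print(s["eef_pos"],s["eef_rot"])
cv2.imwrite("pics/w2.png",im[:,:,::-1])
E
```

```text
[-0.16653807 -0.03917397 -1.7940551 ] [0.36049067 0.26175557 0.38481799]
[560.02938581   9.94230093 162.23831795] [-3.14131563e+00 -5.64720704e-06  1.38797434e+00]
```

Wrist force is -1.8 N, which fits an empty tin. The commands have no tilt axis, so I'll tip the tin by pressing its bottom edge against the fixed tray's inner lip. It pivots between the pads there, and pressing it flat on the tray floor brings it upright again.

Emit:
arm_command --targets '[{"hand": -1, "x": -0.02, "y": -0.0035, "z": 0, "yaw": 0}, {"hand": -1, "x": -0.037, "y": -0.006, "z": 0, "yaw": 0}, {"hand": -1, "x": -0.04, "y": -0.0065, "z": 0, "yaw": 0}, {"hand": -1, "x": -0.04, "y": -0.0065, "z": 0, "yaw": 0}, {"hand": -1, "x": -0.04, "y": -0.0065, "z": 0, "yaw": 0}, {"hand": -1, "x": -0.04, "y": -0.0065, "z": 0, "yaw": 0}, {"hand": -1, "x": -0.04, "y": -0.0065, "z": 0, "yaw": 0}, {"hand": -1, "x": -0.04, "y": -0.0065, "z": 0, "yaw": 0}, {"hand": -1, "x": -0.03, "y": -0.005, "z": 0, "yaw": 0}, {"hand": -1, "x": -0.014, "y": -0.004, "z": 0, "yaw": 0}]'

```text
clock: 5.85
eef_pos: [440.6, -317.0, 162.4]
eef_rot: [3.142, 0.0, 1.386]
wrist_force: [-0.2, 0.4, -1.5]
finger_gap: 60.6
finger_force: 20.0
```

Emit:
arm_command --targets '[{"hand": -1, "x": 0, "y": 0, "z": 0.02, "yaw": 0}, {"hand": -1, "x": 0, "y": 0, "z": 0.02, "yaw": 0}, {"hand": -1, "x": 0, "y": 0, "z": 0.02, "yaw": 0}, {"hand": -1, "x": 0, "y": 0, "z": 0, "yaw": 0}, {"hand": -1, "x": 0, "y": 0, "z": 0, "yaw": 0}]'

```text
clock: 6.35
eef_pos: [441.8, -314.7, 103.0]
eef_rot: [3.142, -0.0, 1.388]
wrist_force: [0.5, -0.6, -1.3]
finger_gap: 61.0
finger_force: 20.0
```

```bash
python3 - <<'E'
from h import *
c=get_calibration("wrist");a=camera("wrist");b=camera("scene");s=manip.read_state();print(s["eef_pos"],s["eef_rot"])
np.savez("w3.npz",**{k:np.array(v) for k,v in c.items()})
cv2.imwrite("pics/w3.png",np.vstack([a[:,:,::-1][100:],b[100:300,:,::-1]]))
E
```

```text
[ 442.10636888 -315.05690641  103.68757377] [3.14007209e+00 7.97924031e-04 1.38833525e+00]
```

View pics/w3.png

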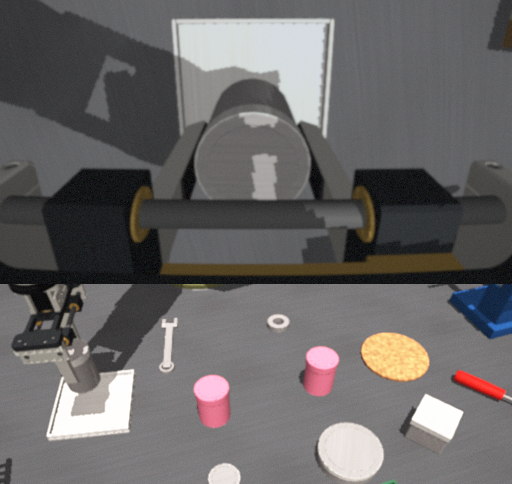

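The wrist view shows the tray's far lip running from (174,120) to (332,118), square to the tool, with the tin held between the fingers over the tray.

```bash
python3 - <<'E'
from h import *
c=dict(np.load("w3.npz"));w=ray("w",[(174,120),(332,118)],15,c);y=1.388
d=w-[442.1,-315,15];print(np.linalg.norm(w[1]-w[0]),np.c_[d[:,0]*np.cos(y)+d[:,1]*np.sin(y),d[:,0]*np.sin(y)-d[:,1]*np.cos(y)])
E
```

```text
144.63200728333499 [[ 74.14509382 -72.09777204]
 [ 76.00419129  72.52228635]]
```

Emit:
arm_command --targets '[{"hand": -1, "x": 0.01, "y": 0, "z": 0.02, "yaw": 0}, {"hand": -1, "x": 0.01, "y": 0, "z": 0.02, "yaw": 0}, {"hand": -1, "x": 0.01, "y": 0, "z": 0.015, "yaw": 0}, {"hand": -1, "x": 0.005, "y": 0, "z": 0.006, "yaw": 0}, {"hand": -1, "x": 0, "y": 0, "z": 0, "yaw": 0}, {"hand": -1, "x": 0.008, "y": 0, "z": -0.001, "yaw": 0}, {"hand": -1, "x": 0.008, "y": 0, "z": -0.001, "yaw": 0}, {"hand": -1, "x": 0.008, "y": 0, "z": -0.001, "yaw": 0}]'

```text
clock: 7.25
eef_pos: [453.1, -258.3, 46.5]
eef_rot: [3.138, 0.003, 1.388]
wrist_force: [-2.6, -7.6, 5.4]
finger_gap: 60.8
finger_force: 20.0
```

Emit:
arm_command --targets '[{"hand": -1, "x": 0.006, "y": 0, "z": -0.001, "yaw": 0}, {"hand": -1, "x": 0.006, "y": 0, "z": -0.001, "yaw": 0}, {"hand": -1, "x": 0.005, "y": 0, "z": -0.001, "yaw": 0}, {"hand": -1, "x": 0, "y": 0, "z": 0, "yaw": 0}]'

```text
clock: 7.65
eef_pos: [455.9, -240.1, 48.3]
eef_rot: [3.14, 0.001, 1.388]
wrist_force: [0.4, -1.6, 2.6]
finger_gap: 60.6
finger_force: 20.0
```

```bash
python3 - <<'E'
from h import *
a=camera("wrist");b=camera("scene");s=manip.read_state();print(s["eef_pos"],s["eef_rot"],s["wrist_force"],s["moment"])
b=cv2.resize(b[140:300,0:200],None,fx=2.56,fy=2.56)
cv2.imwrite("pics/w4.png",np.vstack([a[:,:,::-1][200:],b[:,:,::-1]]))
E
```

```text
[ 455.69705063 -240.33343659   47.91952374] [3.14066114e+00 2.84859942e-04 1.38814583e+00] [ 0.36254551 -2.83786471  1.88629715] [-0.52562143 -0.12306614 -0.00090737]
```

View pics/w4.png

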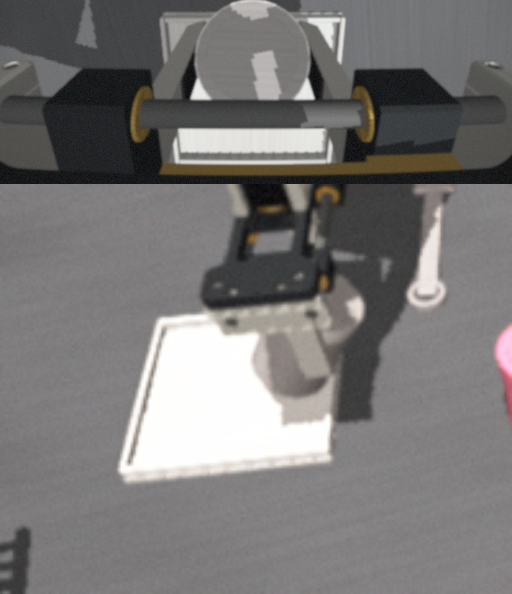

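The tin is tipped about 30°, leaning over the right lip. Next I lift it clear, weigh it again and move back over the tray.

Emit:
arm_command --targets '[{"hand": -1, "x": 0, "y": 0, "z": -0.01, "yaw": 0}, {"hand": -1, "x": 0, "y": 0, "z": -0.02, "yaw": 0}, {"hand": -1, "x": 0, "y": 0, "z": -0.02, "yaw": 0}, {"hand": -1, "x": 0, "y": 0, "z": -0.01, "yaw": 0}, {"hand": -1, "x": 0, "y": 0, "z": 0, "yaw": 0}, {"hand": -1, "x": 0, "y": 0, "z": 0, "yaw": 0}]'

```text
clock: 8.35
eef_pos: [455.1, -240.0, 106.9]
eef_rot: [-3.141, -0.0, 1.388]
wrist_force: [-0.4, 1.4, -1.1]
finger_gap: 60.3
finger_force: 20.0
```

```bash
python3 - <<'E'
from h import *
F=[]
for i in range(6): F.append(manip.read_state()["wrist_force"]);a=camera("wrist")
print(np.mean(F,0),np.std(F,0),manip.read_state()["moment"])
b=camera("scene")
cv2.imwrite("pics/w5.png",np.vstack([a[180:,:,::-1],cv2.resize(b[100:260,0:200],None,fx=2.56,fy=2.56)[:,:,::-1]])[:600])
E
```

```text
[-0.19045727  0.39640839 -1.66793612] [0.82666422 0.56713399 0.46102102] [-0.04386212 -0.07419045 -0.02776447]
```

View pics/w5.png

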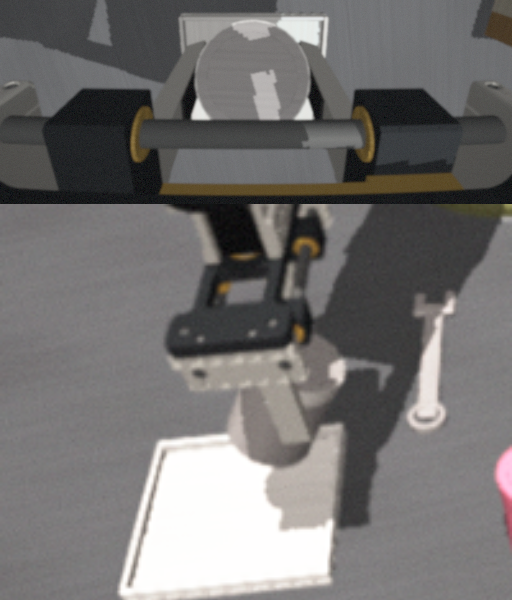

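The tilt holds in the air, by geometry about 35 to 40°, and the weight reads about 1.7 N, so still empty. To bring it upright I'll catch its low edge on the lip's outer top corner and swing back.

Emit:
arm_command --targets '[{"hand": -1, "x": 0.01, "y": 0, "z": 0, "yaw": 0}, {"hand": -1, "x": 0.009, "y": 0, "z": 0.015, "yaw": 0}, {"hand": -1, "x": 0, "y": 0, "z": 0.015, "yaw": 0}, {"hand": -1, "x": 0, "y": 0, "z": 0.015, "yaw": 0}, {"hand": -1, "x": 0, "y": 0, "z": 0.01, "yaw": 0}, {"hand": -1, "x": 0, "y": 0, "z": 0, "yaw": 0}, {"hand": -1, "x": -0.0055, "y": 0, "z": 0, "yaw": 0}, {"hand": -1, "x": -0.0055, "y": 0, "z": -0.001, "yaw": 0}, {"hand": -1, "x": -0.0055, "y": 0, "z": -0.0005, "yaw": 0}, {"hand": -1, "x": 0, "y": 0, "z": 0, "yaw": 0}]'

```text
clock: 9.7
eef_pos: [455.8, -238.7, 54.5]
eef_rot: [3.141, 0.0, 1.387]
wrist_force: [0.5, 0.5, -0.7]
finger_gap: 60.2
finger_force: 20.0
```

Emit:
arm_command --targets '[{"hand": -1, "x": -0.005, "y": 0, "z": 0, "yaw": 0}, {"hand": -1, "x": -0.005, "y": 0, "z": 0.0005, "yaw": 0}, {"hand": -1, "x": -0.005, "y": 0, "z": 0.001, "yaw": 0}, {"hand": -1, "x": -0.005, "y": 0, "z": 0.0015, "yaw": 0}, {"hand": -1, "x": -0.005, "y": 0, "z": 0.0015, "yaw": 0}, {"hand": -1, "x": 0, "y": 0, "z": 0, "yaw": 0}]'

```text
clock: 10.3
eef_pos: [451.0, -262.8, 49.1]
eef_rot: [-3.141, -0.0, 1.387]
wrist_force: [-0.4, 0.6, -1.5]
finger_gap: 60.3
finger_force: 20.0
```

```bash
python3 - <<'E'
from h import *
a=camera("wrist");s=manip.read_state();print(s["eef_pos"],s["wrist_force"],s["moment"])
b=camera("scene")
cv2.imwrite("pics/w6.png",np.vstack([a[180:,:,::-1],cv2.resize(b[120:275,0:200],None,fx=2.56,fy=2.56)[:,:,::-1]])[:600])
E
```

```text
[ 451.09468093 -262.56289325   49.24430074] [ 3.29424029e-01  1.11924866e-03 -1.42606042e+00] [-0.00483395 -0.0411503   0.00126633]
```

View pics/w6.png

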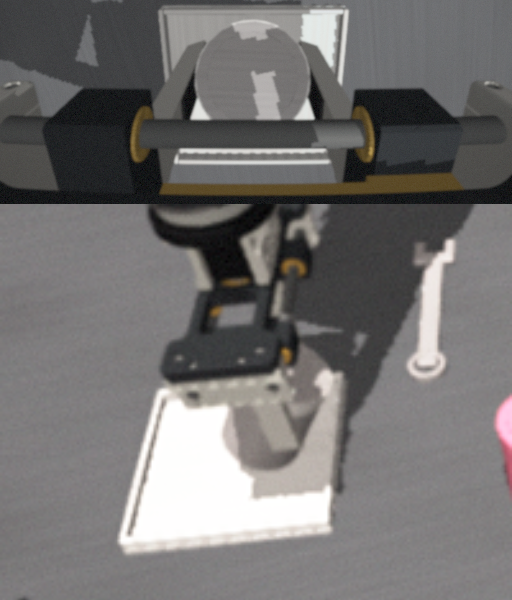

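```bash
cat > lid.py <<'E'
from h import *
def lid(h,th,c,tcp,yaw):
    # tool frame: x, y, up ; grasp at 19 above tcp
    a=np.linspace(0,2*np.pi,361);p=np.c_[30*np.cos(a),30*np.sin(a),np.full(361,80-h)]
    s,k=np.sin(th),np.cos(th);q=np.c_[p[:,0]*k+p[:,2]*s,p[:,1],-p[:,0]*s+p[:,2]*k+19]
    X,Y=np.array([np.cos(yaw),np.sin(yaw),0]),np.array([np.sin(yaw),-np.cos(yaw),0])
    w=tcp+q[:,:1]*X+q[:,1:2]*Y+q[:,2:]*np.array([0,0,1])
    M=np.array(c["cam_to_world"]);l=(w-M[:3,3])@M[:3,:3]
    uv=cv2.projectPoints(l*[1,-1,-1],np.zeros(3),np.zeros(3),np.array(c["K"]),np.array(c["dist_coeffs"],float))[0][:,0]
    return uv[:,0].min(),uv[:,0].max(),uv[:,1].min(),uv[:,1].max()
E
python3 - <<'E'
from lid import *
c=dict(np.load("w3.npz"));t=np.array([442.1,-315.06,103.5]);print("h,th: left right top bottom")
for h in(36,40,44,48,52,56):
  for d in(0,10,20,30,40):print(h,d,np.round(lid(h,np.radians(d),c,t,1.388)))
for n in("w3","w6"):
  g=cv2.imread(f"pics/{n}.png",0);o=100 if n=="w3" else 180
  print(n,[(r+o,g[r,240]) for r in range(0,120 if n=="w6" else 184,4)])
E
```

```text
h,th: left right top bottom
36 0 [190. 317. 232. 342.]
36 10 [189. 318. 212. 336.]
36 20 [189. 318. 195. 325.]
36 30 [189. 317. 181. 311.]
36 40 [190. 316. 171. 293.]
40 0 [191. 315. 229. 336.]
40 10 [191. 316. 211. 331.]
40 20 [191. 316. 196. 322.]
40 30 [191. 315. 184. 309.]
40 40 [192. 315. 175. 294.]
44 0 [193. 313. 225. 330.]
44 10 [192. 314. 209. 326.]
44 20 [192. 314. 196. 319.]
44 30 [193. 314. 186. 308.]
44 40 [193. 313. 178. 294.]
48 0 [194. 312. 222. 325.]
48 10 [194. 312. 208. 322.]
48 20 [194. 312. 197. 316.]
48 30 [194. 312. 188. 307.]
48 40 [195. 311. 182. 295.]
52 0 [196. 310. 219. 320.]
52 10 [196. 311. 207. 318.]
52 20 [196. 311. 197. 313.]
52 30 [196. 310. 190. 306.]
52 40 [196. 310. 185. 296.]
56 0 [197. 309. 216. 315.]
56 10 [197. 309. 206. 314.]
56 20 [197. 309. 197. 311.]
56 30 [197. 309. 191. 305.]
56 40 [198. 309. 188. 296.]
w3 [(100, np.uint8(98)), (104, np.uint8(98)), (108, np.uint8(99)), (112, np.uint8(97)), (116, np.uint8(96)), (120, np.uint8(208)), (124, np.uint8(211)), (128, np.uint8(218)), (132, np.uint8(217)), (136, np.uint8(218)), (140, np.uint8(218)
[... 727 characters left out ...]
 np.uint8(105)), (280, np.uint8(100))]
w6 [(180, np.uint8(64)), (184, np.uint8(77)), (188, np.uint8(113)), (192, np.uint8(152)), (196, np.uint8(152)), (200, np.uint8(170)), (204, np.uint8(181)), (208, np.uint8(179)), (212, np.uint8(167)), (216, np.uint8(149)), (220, np.uint8(114)), (224, np.uint8(119)), (228, np.uint8(118)), (232, np.uint8(114)), (236, np.uint8(115)), (240, np.uint8(114)), (244, np.uint8(117)), (248, np.uint8(114)), (252, np.uint8(118)), (256, np.uint8(116)), (260, np.uint8(115)), (264, np.uint8(118)), (268, np.uint8(116)), (272, np.uint8(119)), (276, np.uint8(117)), (280, np.uint8(120)), (284, np.uint8(117)), (288, np.uint8(117)), (292, np.uint8(118)), (296, np.uint8(118))]
```

```bash
cat >> lid.py <<'E'
def pts(h,th,c):
    a=np.radians(np.linspace(-100,100,201));p=np.c_[30*np.cos(a),30*np.sin(a),np.full(201,80-h)]
    s,k=np.sin(th),np.cos(th);q=np.c_[p[:,0]*k+p[:,2]*s,p[:,1],-p[:,0]*s+p[:,2]*k+19]
    # fixed tool->camera relation, from calibration w3
    yaw=1.388;t=np.array([442.1,-315.06,103.5]);M=np.array(c["cam_to_world"])
    w=t+np.c_[q[:,0]*np.cos(yaw)+q[:,1]*np.sin(yaw),q[:,0]*np.sin(yaw)-q[:,1]*np.cos(yaw),q[:,2]]
    return cv2.projectPoints(((w-M[:3,3])@M[:3,:3])*[1,-1,-1],np.zeros(3),np.zeros(3),np.array(c["K"]),np.array(c["dist_coeffs"],float))[0][:,0]
def fit(g,hs=range(40,64,2),ts=range(-50,51,2),dv=0,n=4):
    c=dict(np.load("w3.npz"));g=cv2.GaussianBlur(g,(0,0),1.2).astype(np.float32)
    gx,gy=cv2.Sobel(g,cv2.CV_32F,1,0),cv2.Sobel(g,cv2.CV_32F,0,1);r=[]
    for h in hs:
        for d in ts:
            for du in(-2,0,2):
                u=pts(h,np.radians(d),c)+[du,dv];t=np.gradient(u,axis=0);t/=np.linalg.norm(t,axis=1)[:,None]
                m=u.astype(np.float32).reshape(-1,1,2);X=cv2.remap(gx,m,None,1)[:,0];Y=cv2.remap(gy,m,None,1)[:,0]
                v=np.minimum(abs(X*t[:,1]-Y*t[:,0]),60);r.append((round(float(v.mean()),1),h,d,du))
    return sorted(r)[::-1][:n]
E
python3 - <<'E'
from lid import *
for n,o in(("w3",100),("w4",200),("w5",180),("w6",180)):
    f=cv2.imread(f"pics/{n}.png",0);k=384-o;g=np.zeros((384,512),np.uint8);g[o:]=f[:k]
    for dv in(0,-3):print(n,dv,fit(g,dv=dv))
E
```

```text
w3 0 [(57.1, 48, 8, -2), (56.8, 50, 8, 0), (56.8, 50, 8, -2), (56.5, 48, 8, 0)]
w3 -3 [(57.5, 48, 6, -2), (57.1, 48, 6, 0), (56.2, 48, -50, 2), (56.2, 48, -50, 0)]
w4 0 [(54.2, 52, 20, -2), (53.8, 52, 18, -2), (53.2, 50, 18, -2), (53.0, 52, 20, 0)]
w4 -3 [(58.3, 48, -50, 2), (58.2, 48, -50, 0), (58.1, 48, -50, -2), (54.4, 52, 16, -2)]
w5 0 [(53.0, 52, 18, 0), (52.8, 48, -48, -2), (52.5, 48, -48, 2), (52.4, 48, -48, 0)]
w5 -3 [(58.2, 48, -50, 2), (58.1, 48, -50, 0), (58.1, 48, -50, -2), (54.3, 52, 14, 0)]
w6 0 [(54.3, 48, -48, 0), (54.1, 48, -48, -2), (54.0, 48, -48, 2), (53.9, 48, -50, 0)]
w6 -3 [(57.7, 48, -50, 2), (57.6, 48, -50, 0), (57.5, 48, -50, -2), (49.7, 50, 12, -2)]
```

```bash
python3 - <<'E'
from h import *
c=get_calibration("scene");M=np.array(c["cam_to_world"]);yaw=1.388
def proj(t,h,th):
    a=np.radians(np.arange(0,360,5));s,k=np.sin(th),np.cos(th);o=[]
    for z in(-h,80-h):
        p=np.c_[30*np.cos(a),30*np.sin(a),np.full(len(a),z)];q=np.c_[p[:,0]*k+p[:,2]*s,p[:,1],-p[:,0]*s+p[:,2]*k+19]
        w=t+np.c_[q[:,0]*np.cos(yaw)+q[:,1]*np.sin(yaw),q[:,0]*np.sin(yaw)-q[:,1]*np.cos(yaw),q[:,2]]
        o.append(cv2.projectPoints(((w-M[:3,3])@M[:3,:3])*[1,-1,-1],np.zeros(3),np.zeros(3),np.array(c["K"]),np.array(c["dist_coeffs"],float))[0][:,0])
    return o
t5=np.array([455.2,-240.2,107.3]);t3=np.array([442.1,-315,103.6])
for n,t in(("w3",t3),("w5",t5)):
  for d in(0,10,20,30,40):
    b,l=proj(t,52,np.radians(d));print(n,d,"bottom left",b[b[:,0].argmin()].round(),"lowest",b[b[:,1].argmax()].round(),"lid right",l[l[:,0].argmax()].round())
f=cv2.imread("pics/w5.png")[204:];w=cv2.imread("pics/w3.png")[284:]
E
```

```text
w3 0 bottom left [ 67. 201.] lowest [ 79. 210.] lid right [ 86. 163.]
w3 10 bottom left [ 61. 200.] lowest [ 76. 210.] lid right [ 90. 165.]
w3 20 bottom left [ 56. 197.] lowest [ 73. 210.] lid right [ 93. 167.]
w3 30 bottom left [ 51. 194.] lowest [ 70. 209.] lid right [ 95. 170.]
w3 40 bottom left [ 46. 192.] lowest [ 67. 208.] lid right [ 97. 173.]
w5 0 bottom left [108. 195.] lowest [119. 204.] lid right [130. 157.]
w5 10 bottom left [102. 193.] lowest [117. 204.] lid right [133. 160.]
w5 20 bottom left [ 97. 192.] lowest [115. 204.] lid right [136. 162.]
w5 30 bottom left [ 92. 189.] lowest [113. 204.] lid right [138. 165.]
w5 40 bottom left [ 88. 185.] lowest [109. 203.] lid right [140. 168.]
```

Emit:
arm_command --targets '[{"hand": -1, "x": 0, "y": 0, "z": -0.02, "yaw": 0}, {"hand": -1, "x": 0.021, "y": 0, "z": 0, "yaw": 0}, {"hand": -1, "x": 0.021, "y": 0, "z": 0, "yaw": 0}, {"hand": -1, "x": 0, "y": 0, "z": 0.012, "yaw": 0}, {"hand": -1, "x": 0, "y": 0, "z": 0.0085, "yaw": 0}, {"hand": -1, "x": 0, "y": 0, "z": 0, "yaw": 0}, {"hand": -1, "x": -0.006, "y": 0, "z": 0, "yaw": 0}, {"hand": -1, "x": -0.006, "y": 0, "z": 0, "yaw": 0}, {"hand": -1, "x": -0.005, "y": 0, "z": -0.001, "yaw": 0}]'

```text
clock: 11.3
eef_pos: [455.8, -238.5, 50.3]
eef_rot: [3.141, -0.0, 1.387]
wrist_force: [0.3, 3.6, 1.2]
finger_gap: 60.6
finger_force: 20.0
```

Emit:
arm_command --targets '[{"hand": -1, "x": -0.005, "y": 0, "z": -0.0005, "yaw": 0}]'

```text
clock: 11.4
eef_pos: [455.0, -243.4, 50.9]
eef_rot: [3.141, 0.0, 1.387]
wrist_force: [0.3, 3.3, 1.8]
finger_gap: 60.4
finger_force: 20.0
```

Emit:
arm_command --targets '[{"hand": -1, "x": -0.005, "y": 0, "z": 0, "yaw": 0}]'

```text
clock: 11.5
eef_pos: [454.1, -248.2, 50.8]
eef_rot: [3.141, 0.0, 1.388]
wrist_force: [0.4, 3.1, 2.7]
finger_gap: 60.9
finger_force: 20.0
```

Emit:
arm_command --targets '[{"hand": -1, "x": -0.005, "y": 0, "z": 0.0005, "yaw": 0}]'

```text
clock: 11.6
eef_pos: [453.2, -253.0, 50.2]
eef_rot: [3.141, 0.0, 1.388]
wrist_force: [-0.4, 4.3, 3.3]
finger_gap: 60.5
finger_force: 20.0
```

Emit:
arm_command --targets '[{"hand": -1, "x": -0.005, "y": 0, "z": 0.001, "yaw": 0}]'

```text
clock: 11.7
eef_pos: [452.2, -257.9, 49.1]
eef_rot: [3.141, 0.0, 1.388]
wrist_force: [0.6, 4.0, 3.6]
finger_gap: 60.6
finger_force: 20.0
```

```bash
python3 - <<'E'
from lid import *
a=camera("wrist");s=manip.read_state();print(s["eef_pos"],s["wrist_force"],s["moment"])
cv2.imwrite("pics/w7.png",a[:,:,::-1]);g=cv2.cvtColor(a,cv2.COLOR_RGB2GRAY);print([int(v) for v in g[176:240:3,240]])
E
```

```text
[ 452.11100326 -258.41047409   48.94122219] [1.11292083 3.1022048  5.51846311] [ 0.69929827 -0.21545373  0.04814578]
[114, 104, 66, 65, 67, 96, 77, 75, 75, 76, 76, 104, 157, 153, 134, 120, 119, 115, 117, 120, 121, 120]
```

Emit:
arm_command --targets '[{"hand": -1, "x": 0, "y": 0, "z": -0.012, "yaw": 0}, {"hand": -1, "x": -0.02, "y": 0, "z": 0, "yaw": 0}, {"hand": -1, "x": -0.02, "y": 0, "z": 0, "yaw": 0}, {"hand": -1, "x": -0.018, "y": 0, "z": 0, "yaw": 0}, {"hand": -1, "x": 0, "y": 0, "z": 0.01, "yaw": 0}, {"hand": -1, "x": 0, "y": 0, "z": 0.01, "yaw": 0}, {"hand": -1, "x": 0, "y": 0, "z": 0.003, "yaw": 0}, {"hand": -1, "x": 0, "y": 0, "z": 0.002, "yaw": 0}, {"hand": -1, "x": 0, "y": 0, "z": 0, "yaw": 0}]'

```text
clock: 12.65
eef_pos: [442.0, -315.0, 37.0]
eef_rot: [3.141, 0.002, 1.389]
wrist_force: [-5.7, -3.9, 15.4]
finger_gap: 61.1
finger_force: 20.0
```

```bash
python3 - <<'E'
from lid import *
a=camera("wrist");s=manip.read_state();print(s["eef_pos"],s["wrist_force"],s["moment"])
g=cv2.cvtColor(a,cv2.COLOR_RGB2GRAY);print([int(v) for v in g[176:240:3,240]])
E
```

```text
[ 441.95060106 -314.95904576   36.99696499] [-5.66688446 -4.38860601 15.59693473] [-0.77648485  1.2686473   0.04908641]
[211, 211, 209, 180, 138, 115, 69, 66, 61, 65, 65, 71, 95, 134, 120, 105, 102, 102, 94, 100, 101, 103]
```

Emit:
arm_command --targets '[{"hand": -1, "x": 0, "y": 0, "z": -0.02, "yaw": 0}, {"hand": -1, "x": 0, "y": 0, "z": -0.02, "yaw": 0}, {"hand": -1, "x": 0, "y": 0, "z": -0.02, "yaw": 0}, {"hand": -1, "x": 0, "y": 0, "z": 0, "yaw": 0}, {"hand": -1, "x": 0, "y": 0, "z": 0, "yaw": 0}, {"hand": -1, "x": 0, "y": 0, "z": 0, "yaw": 0}]'

```text
clock: 13.3
eef_pos: [441.2, -313.8, 94.5]
eef_rot: [-3.14, -0.001, 1.388]
wrist_force: [-0.8, -1.3, -1.4]
finger_gap: 60.8
finger_force: 20.0
```

Emit:
arm_command --targets '[{"hand": -1, "x": -0.01, "y": 0, "z": 0.02, "yaw": 0}, {"hand": -1, "x": -0.01, "y": 0, "z": 0.02, "yaw": 0}, {"hand": -1, "x": -0.015, "y": 0, "z": 0.014, "yaw": 0}, {"hand": -1, "x": 0, "y": 0, "z": 0, "yaw": 0}, {"hand": -1, "x": -0.008, "y": 0, "z": -0.001, "yaw": 0}, {"hand": -1, "x": -0.008, "y": 0, "z": -0.001, "yaw": 0}, {"hand": -1, "x": -0.008, "y": 0, "z": -0.001, "yaw": 0}]'

```text
clock: 14.0
eef_pos: [431.7, -371.6, 46.0]
eef_rot: [3.141, -0.001, 1.389]
wrist_force: [2.8, 5.5, 3.1]
finger_gap: 60.5
finger_force: 20.0
```

Emit:
arm_command --targets '[{"hand": -1, "x": -0.006, "y": 0, "z": -0.001, "yaw": 0}, {"hand": -1, "x": -0.006, "y": 0, "z": -0.001, "yaw": 0}, {"hand": -1, "x": -0.005, "y": 0, "z": -0.001, "yaw": 0}, {"hand": -1, "x": 0, "y": 0, "z": 0, "yaw": 0}]'

```text
clock: 14.4
eef_pos: [428.0, -389.4, 48.5]
eef_rot: [3.141, 0.0, 1.388]
wrist_force: [1.1, 2.1, 1.8]
finger_gap: 59.7
finger_force: 20.0
```

```bash
python3 - <<'E'
from lid import *
a=camera("wrist");b=camera("scene");s=manip.read_state();print(s["eef_pos"],s["wrist_force"],s["moment"])
g=cv2.cvtColor(a,cv2.COLOR_RGB2GRAY);print([int(v) for v in g[116:280:4,240]])
cv2.imwrite("pics/w8.png",np.vstack([a[180:,:,::-1],cv2.resize(b[120:275,0:200],None,fx=2.56,fy=2.56)[:,:,::-1]])[:600])
E
```

```text
[ 427.96451299 -389.15704753   48.33795153] [0.54110209 2.09554185 1.56086632] [ 0.44344298 -0.27424735  0.04958383]
[205, 205, 205, 204, 204, 207, 205, 139, 117, 109, 106, 107, 109, 107, 108, 109, 109, 110, 111, 113, 112, 113, 113, 111, 111, 113, 106, 103, 114, 113, 108, 112, 111, 89, 86, 87, 86, 86, 84, 80, 84]
```

Emit:
arm_command --targets '[{"hand": -1, "x": 0, "y": 0, "z": -0.01, "yaw": 0}, {"hand": -1, "x": 0, "y": 0, "z": -0.02, "yaw": 0}, {"hand": -1, "x": 0, "y": 0, "z": -0.02, "yaw": 0}, {"hand": -1, "x": 0, "y": 0, "z": -0.01, "yaw": 0}, {"hand": -1, "x": 0, "y": 0, "z": 0, "yaw": 0}, {"hand": -1, "x": 0, "y": 0, "z": 0, "yaw": 0}]'

```text
clock: 15.1
eef_pos: [427.5, -389.0, 107.4]
eef_rot: [-3.141, -0.0, 1.388]
wrist_force: [-0.2, 0.4, -2.3]
finger_gap: 60.0
finger_force: 20.0
```

```bash
python3 - <<'E'
from lid import *
F=[]
for i in range(6): F.append(manip.read_state()["wrist_force"]);a=camera("wrist")
b=camera("scene");print(np.mean(F,0),np.std(F,0))
g=cv2.cvtColor(a,cv2.COLOR_RGB2GRAY);print([int(v) for v in g[116:280:4,240]])
cv2.imwrite("pics/w9.png",np.vstack([a[100:,:,::-1],cv2.resize(b[120:240,0:200],None,fx=2.56,fy=2.56)[:,:,::-1]])[:600])
E
```

```text
[ 0.08011295  0.27195717 -1.6667972 ] [0.35488097 0.25443449 0.70473433]
[215, 215, 216, 216, 215, 216, 216, 179, 136, 114, 115, 115, 114, 116, 117, 117, 118, 119, 118, 119, 118, 121, 118, 119, 119, 123, 118, 117, 121, 117, 120, 120, 118, 97, 90, 91, 91, 92, 93, 90, 91]
```

View pics/w9.png

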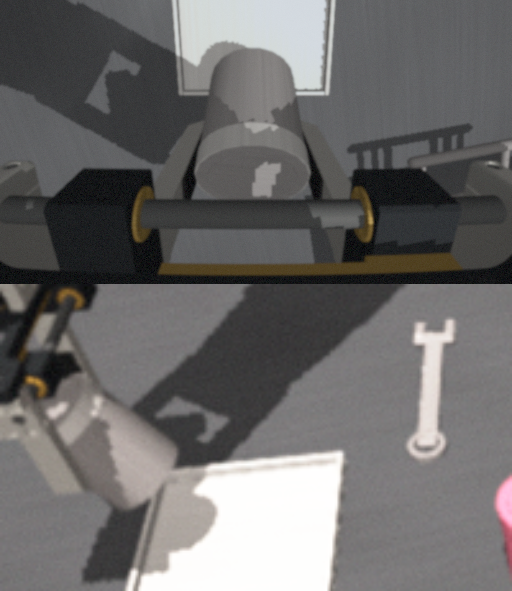

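The tin is tipped about 35° the other way over the tray's right side, and the weight reads 1.67 N with no knocking, so it is empty. Now I do the mirrored return on the lip.

Emit:
arm_command --targets '[{"hand": -1, "x": -0.01, "y": 0, "z": 0, "yaw": 0}, {"hand": -1, "x": -0.0095, "y": 0, "z": 0.015, "yaw": 0}, {"hand": -1, "x": 0, "y": 0, "z": 0.015, "yaw": 0}, {"hand": -1, "x": 0, "y": 0, "z": 0.015, "yaw": 0}, {"hand": -1, "x": 0, "y": 0, "z": 0.0135, "yaw": 0}, {"hand": -1, "x": 0, "y": 0, "z": 0, "yaw": 0}, {"hand": -1, "x": 0.006, "y": 0, "z": 0, "yaw": 0}, {"hand": -1, "x": 0.006, "y": 0, "z": 0, "yaw": 0}, {"hand": -1, "x": 0.005, "y": 0, "z": -0.001, "yaw": 0}]'

```text
clock: 16.35
eef_pos: [427.8, -391.5, 51.3]
eef_rot: [3.14, 0.001, 1.388]
wrist_force: [-0.9, -2.2, 0.7]
finger_gap: 60.0
finger_force: 20.0
```

Emit:
arm_command --targets '[{"hand": -1, "x": 0.005, "y": 0, "z": -0.0005, "yaw": 0}, {"hand": -1, "x": 0.005, "y": 0, "z": 0, "yaw": 0}, {"hand": -1, "x": 0.005, "y": 0, "z": 0.0005, "yaw": 0}, {"hand": -1, "x": 0.005, "y": 0, "z": 0.001, "yaw": 0}]'

```text
clock: 16.75
eef_pos: [431.1, -371.4, 49.4]
eef_rot: [-3.141, -0.0, 1.388]
wrist_force: [-0.3, 0.0, -2.0]
finger_gap: 59.9
finger_force: 20.0
```

```bash
python3 - <<'E'
from lid import *
a=camera("wrist");s=manip.read_state();print(s["eef_pos"],s["wrist_force"],s["moment"])
g=cv2.cvtColor(a,cv2.COLOR_RGB2GRAY);print([int(v) for v in g[116:280:4,240]])
E
```

```text
[ 431.08237075 -370.78294021   49.08514664] [ 0.52482677  0.76546746 -1.64422288] [-0.03682749 -0.14557845 -0.05332841]
[202, 202, 203, 204, 202, 203, 203, 201, 148, 116, 102, 104, 102, 102, 103, 105, 104, 106, 103, 103, 105, 102, 107, 107, 106, 105, 98, 112, 107, 108, 106, 108, 90, 89, 88, 83, 87, 82, 82, 83, 82]
```

Emit:
arm_command --targets '[{"hand": -1, "x": 0, "y": 0, "z": -0.02, "yaw": 0}, {"hand": -1, "x": -0.02, "y": 0, "z": 0, "yaw": 0}, {"hand": -1, "x": -0.02, "y": 0, "z": 0, "yaw": 0}, {"hand": -1, "x": 0, "y": 0, "z": 0.012, "yaw": 0}, {"hand": -1, "x": 0, "y": 0, "z": 0.012, "yaw": 0}, {"hand": -1, "x": 0, "y": 0, "z": 0, "yaw": 0}, {"hand": -1, "x": 0.006, "y": 0, "z": 0, "yaw": 0}, {"hand": -1, "x": 0.006, "y": 0, "z": 0, "yaw": 0}, {"hand": -1, "x": 0.006, "y": 0, "z": 0, "yaw": 0}]'

```text
clock: 17.7
eef_pos: [427.6, -393.3, 46.4]
eef_rot: [3.14, 0.001, 1.388]
wrist_force: [-0.9, -2.4, 5.9]
finger_gap: 59.7
finger_force: 20.0
```

Emit:
arm_command --targets '[{"hand": -1, "x": 0.005, "y": 0, "z": 0, "yaw": 0}, {"hand": -1, "x": 0.005, "y": 0, "z": 0, "yaw": 0}]'

```text
clock: 17.9
eef_pos: [429.4, -383.5, 46.3]
eef_rot: [3.14, 0.001, 1.388]
wrist_force: [-0.4, -3.2, 3.8]
finger_gap: 59.2
finger_force: 20.0
```

Emit:
arm_command --targets '[{"hand": -1, "x": 0.005, "y": 0, "z": 0, "yaw": 0}, {"hand": -1, "x": 0.004, "y": 0, "z": 0, "yaw": 0}]'

```text
clock: 18.1
eef_pos: [430.7, -374.5, 45.7]
eef_rot: [3.141, 0.0, 1.388]
wrist_force: [-0.1, -3.0, 3.3]
finger_gap: 59.6
finger_force: 20.0
```

```bash
python3 - <<'E'
from lid import *
a=camera("wrist");s=manip.read_state();print(s["eef_pos"],s["wrist_force"],s["moment"])
g=cv2.cvtColor(a,cv2.COLOR_RGB2GRAY);print([int(v) for v in g[116:280:4,240]])
E
```

```text
[ 430.7475113  -374.08466135   45.61303547] [-0.38639895 -1.68943946  6.01310603] [-0.41087886 -0.09798692 -0.00939848]
[201, 200, 200, 200, 200, 199, 199, 200, 200, 200, 200, 199, 199, 198, 198, 196, 120, 67, 65, 65, 65, 64, 61, 64, 64, 93, 92, 98, 98, 91, 89, 86, 93, 93, 92, 89, 89, 90, 88, 88, 88]
```

Emit:
arm_command --targets '[{"hand": -1, "x": 0, "y": 0, "z": -0.014, "yaw": 0}, {"hand": -1, "x": 0.02, "y": 0, "z": 0, "yaw": 0}, {"hand": -1, "x": 0.02, "y": 0, "z": 0, "yaw": 0}, {"hand": -1, "x": 0.02, "y": 0, "z": 0, "yaw": 0}, {"hand": -1, "x": 0, "y": 0, "z": 0.01, "yaw": 0}, {"hand": -1, "x": 0, "y": 0, "z": 0.008, "yaw": 0}, {"hand": -1, "x": 0, "y": 0, "z": 0.003, "yaw": 0}, {"hand": -1, "x": 0, "y": 0, "z": 0.002, "yaw": 0}, {"hand": -1, "x": 0, "y": 0, "z": 0, "yaw": 0}]'

```text
clock: 19.05
eef_pos: [441.1, -316.2, 36.1]
eef_rot: [-3.141, -0.0, 1.387]
wrist_force: [-0.4, -0.7, -1.0]
finger_gap: 59.5
finger_force: 20.0
```

Emit:
arm_command --targets '[{"hand": -1, "x": 0, "y": 0, "z": 0.002, "yaw": 0}, {"hand": -1, "x": 0, "y": 0, "z": 0.001, "yaw": 0}, {"hand": -1, "x": 0, "y": 0, "z": 0, "yaw": 0}]'

```text
clock: 19.35
eef_pos: [441.8, -316.2, 34.8]
eef_rot: [3.14, 0.0, 1.388]
wrist_force: [-3.2, 5.0, 12.9]
finger_gap: 59.4
finger_force: 20.0
```

Emit:
arm_command --targets '[{"hand": -1, "x": 0, "y": 0, "z": 0.002, "yaw": 0}, {"hand": -1, "x": 0, "y": 0, "z": 0, "yaw": 0}]'

```text
clock: 19.55
eef_pos: [442.3, -316.3, 33.5]
eef_rot: [3.139, 0.001, 1.388]
wrist_force: [-2.4, 6.1, 18.8]
finger_gap: 59.4
finger_force: 20.0
```

Emit:
arm_command --targets '[{"hand": -1, "x": 0, "y": 0, "z": 0.002, "yaw": 0}, {"hand": -1, "x": 0, "y": 0, "z": 0, "yaw": 0}]'

```text
clock: 19.75
eef_pos: [442.7, -316.4, 31.8]
eef_rot: [3.138, 0.001, 1.388]
wrist_force: [-0.9, 7.5, 21.4]
finger_gap: 59.1
finger_force: 20.0
```

```bash
python3 - <<'E'
from lid import *
a=camera("wrist");s=manip.read_state();print(s["eef_pos"],s["wrist_force"],s["moment"])
cv2.imwrite("pics/w10.png",a[:,:,::-1])
g=cv2.cvtColor(a,cv2.COLOR_RGB2GRAY);print([int(v) for v in g[164:290:3,240]])
o=cv2.imread("pics/w3.png");cv2.imwrite("pics/w10c.png",np.hstack([a[150:330,150:360,::-1],o[50:230,150:360]][:2]) )
E
```

```text
[ 442.66243258 -316.34819671   31.7693911 ] [-0.52533494  8.20064496 20.85032743] [1.24505968 0.29661598 0.00901564]
[211, 214, 212, 213, 213, 213, 201, 76, 72, 70, 69, 70, 72, 68, 66, 68, 80, 96, 100, 112, 115, 103, 100, 101, 95, 100, 100, 99, 100, 98, 96, 98, 97, 102, 98, 99, 100, 97, 100, 99, 99, 94]
```

View pics/w10c.png

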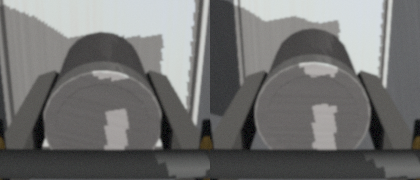

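The two crops match closely: the lid is slightly lower in the frame now and the side looks upright, so the tin stands flat on the tray floor. I'll release it to unload, regrip, lift it upright and set it back.

Emit:
arm_command --targets '[{"hand": 1, "x": 0, "y": 0, "z": -0.001, "yaw": 0}, {"hand": 1, "x": 0, "y": 0, "z": -0.001, "yaw": 0}, {"hand": 1, "x": 0, "y": 0, "z": -0.001, "yaw": 0}, {"hand": 1, "x": 0, "y": 0, "z": 0, "yaw": 0}, {"hand": 1, "x": 0, "y": 0, "z": 0, "yaw": 0}]'

```text
clock: 20.3
eef_pos: [441.3, -315.9, 32.3]
eef_rot: [-3.141, -0.0, 1.388]
wrist_force: [0.2, 0.3, -0.2]
finger_gap: 92.9
finger_force: 0.0
```

```bash
python3 - <<'E'
from lid import *
a=camera("wrist");s=manip.read_state();print(s["eef_pos"],s["wrist_force"],s["finger_gap"])
cv2.imwrite("pics/w11.png",a[:,:,::-1])
g=cv2.cvtColor(a,cv2.COLOR_RGB2GRAY);print([int(v) for v in g[164:240:3,240]]);print([int(v) for v in g[250,180:330:5]])
E
```

```text
[ 441.2792006  -315.94359688   32.31882404] [-0.13162401  0.19814334  0.19824784] 93.30489365810772
[204, 204, 204, 203, 203, 201, 197, 86, 62, 65, 65, 63, 66, 65, 62, 65, 87, 90, 96, 155, 98, 94, 95, 92, 94, 95]
[32, 127, 131, 131, 126, 95, 95, 93, 94, 95, 91, 94, 91, 91, 91, 94, 96, 98, 95, 90, 93, 96, 93, 95, 96, 96, 185, 205, 202, 30]
```

Emit:
arm_command --newtons 20 --targets '[{"hand": -1, "x": 0, "y": 0, "z": 0, "yaw": 0}, {"hand": -1, "x": 0, "y": 0, "z": 0, "yaw": 0}, {"hand": -1, "x": 0, "y": 0, "z": 0, "yaw": 0}, {"hand": -1, "x": 0, "y": 0, "z": 0, "yaw": 0}, {"hand": -1, "x": 0, "y": 0, "z": 0, "yaw": 0}]'

```text
clock: 20.85
eef_pos: [441.4, -315.9, 32.4]
eef_rot: [3.141, 0.0, 1.388]
wrist_force: [-0.0, 0.3, -1.4]
finger_gap: 59.7
finger_force: 20.0
```

Emit:
arm_command --targets '[{"hand": -1, "x": 0, "y": 0, "z": -0.01, "yaw": 0}, {"hand": -1, "x": 0, "y": 0, "z": -0.02, "yaw": 0}, {"hand": -1, "x": 0, "y": 0, "z": -0.02, "yaw": 0}, {"hand": -1, "x": 0, "y": 0, "z": -0.01, "yaw": 0}, {"hand": -1, "x": 0, "y": 0, "z": 0, "yaw": 0}, {"hand": -1, "x": 0, "y": 0, "z": 0, "yaw": 0}, {"hand": -1, "x": 0, "y": 0, "z": 0, "yaw": 0}, {"hand": -1, "x": 0, "y": 0, "z": 0, "yaw": 0}]'

```text
clock: 21.65
eef_pos: [441.1, -315.7, 91.7]
eef_rot: [-3.14, -0.001, 1.388]
wrist_force: [0.8, 0.1, -1.2]
finger_gap: 59.1
finger_force: 20.0
```

```bash
python3 - <<'E'
from lid import *
F=[]
for i in range(6): F.append(manip.read_state()["wrist_force"][2]);a=camera("wrist")
s=manip.read_state();print(s["eef_pos"],np.mean(F),s["finger_gap"])
g=cv2.cvtColor(a,cv2.COLOR_RGB2GRAY);print([int(v) for v in g[164:240:3,240]])
E
```

```text
[ 441.32792028 -315.90746792   92.32436166] -1.0496971964909767 59.31668950684805
[218, 217, 175, 140, 141, 141, 134, 75, 74, 70, 72, 74, 72, 69, 74, 72, 98, 101, 115, 138, 106, 105, 100, 97, 104, 104]
```

Emit:
arm_command --targets '[{"hand": -1, "x": 0, "y": 0, "z": 0.015, "yaw": 0}, {"hand": -1, "x": 0, "y": 0, "z": 0.02, "yaw": 0}, {"hand": -1, "x": 0, "y": 0, "z": 0.014, "yaw": 0}, {"hand": -1, "x": 0, "y": 0, "z": 0.006, "yaw": 0}, {"hand": -1, "x": 0, "y": 0, "z": 0.003, "yaw": 0}, {"hand": -1, "x": 0, "y": 0, "z": 0.001, "yaw": 0}, {"hand": -1, "x": 0, "y": 0, "z": 0.001, "yaw": 0}, {"hand": -1, "x": 0, "y": 0, "z": 0, "yaw": 0}, {"hand": -1, "x": 0, "y": 0, "z": 0, "yaw": 0}]'

```text
clock: 22.85
eef_pos: [441.5, -316.0, 32.8]
eef_rot: [3.141, 0.0, 1.388]
wrist_force: [-0.0, 0.2, -1.0]
finger_gap: 59.3
finger_force: 20.0
```

Emit:
arm_command --targets '[{"hand": -1, "x": 0, "y": 0, "z": 0.0005, "yaw": 0}, {"hand": -1, "x": 0, "y": 0, "z": 0.0005, "yaw": 0}, {"hand": -1, "x": 0, "y": 0, "z": 0, "yaw": 0}]'

```text
clock: 23.15
eef_pos: [441.6, -316.2, 32.3]
eef_rot: [3.141, 0.001, 1.388]
wrist_force: [-2.1, 1.1, 7.5]
finger_gap: 59.6
finger_force: 20.0
```

It is in contact at 7.5 N, so I open and retreat upward.

Emit:
arm_command --targets '[{"hand": 1, "x": 0, "y": 0, "z": 0, "yaw": 0}, {"hand": 1, "x": 0, "y": 0, "z": 0, "yaw": 0}, {"hand": 1, "x": 0, "y": 0, "z": 0, "yaw": 0}, {"hand": 1, "x": 0, "y": 0, "z": 0, "yaw": 0}, {"hand": 1, "x": 0, "y": 0, "z": 0, "yaw": 0}, {"hand": 1, "x": 0, "y": 0, "z": -0.02, "yaw": 0}, {"hand": 1, "x": 0, "y": 0, "z": -0.03, "yaw": 0}, {"hand": 1, "x": 0, "y": 0, "z": -0.03, "yaw": 0}, {"hand": 1, "x": 0, "y": 0, "z": -0.03, "yaw": 0}, {"hand": 1, "x": 0, "y": 0, "z": 0, "yaw": 0}]'

```text
clock: 24.15
eef_pos: [442.6, -316.9, 145.4]
eef_rot: [3.136, 0.003, 1.388]
wrist_force: [1.1, 0.3, -0.8]
finger_gap: 93.9
finger_force: 0.0
```

```bash
python3 - <<'E'
from lid import *
c=get_calibration("wrist");a=camera("wrist");s=manip.read_state();print(s["eef_pos"],s["wrist_force"],s["finger_gap"])
g=cv2.cvtColor(a,cv2.COLOR_RGB2GRAY)
h=cv2.HoughCircles(cv2.GaussianBlur(g,(3,3),0)[150:384,150:360],cv2.HOUGH_GRADIENT,1,60,param1=100,param2=18,minRadius=22,maxRadius=45)
for q in h[0][:4]:print(q+[150,150,0],ray("w",[q[:2]+[150,150]],84,c)[0])
E
```

```text
[ 441.95751433 -316.38918198  143.03598367] [-0.00472759 -0.12455136 -0.51129408] 94.10354328920175
[251.5        201.5         33.09999847] [ 442.97022008 -313.01466735   84.        ]
```

The lid measures (443,-313), which is the tray centre at the correct height and size. The robot is clear, so I hand in.

```bash
python3 -c "
from cell import manip
print(manip.sign_off())"
```

```text
the job is handed in; nothing more can be done
None
```

The tin weighed about 1.7 N in the air and nothing shifted or knocked when rocked to both sides, so I judged it empty and stood it released and upright at the tray's centre; the job is handed in at about 24 s, with no pass/fail result returned.

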